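# Seat the taper arbor in the tilted mixer drive and tap it home

## Robot

A 6-joint arm with a two-finger parallel gripper is mounted at the origin on a cart in front of the work surface, level with it; the furniture and walls round the work are solid. World frame = base frame: x ahead of the robot, y to its left, z up, the work surface at z = 0. Lengths are in m, angles in degrees, forces in N, time in s.
With the tool pointing down it reaches from about 0.3 to 0.75 m from the base axis. Payload 8.5 kg.
Tool frame: the origin (TCP) lies midway between the tips of the shut fingers; the grasp point (between the pads) lies 19 mm behind it; z points along the fingers, y is the line along which they close (so a half turn about z gives the same grasp; the last joint's range is limited). The gripper opens to 85 mm and grips with 20 to 120 N. Pads are 22 mm wide; open, the fingers measure 114 mm over their backs; the gripper's body (76 mm by 85 mm) begins 54 mm behind the grasp point. The pads swing forward as they close: fully open they stand 13 mm farther back than shut.
Start: joints at [-76.278, 21.807, 74.336, -0, 83.858, -12.336], TCP at [0.242, -0.494, 0.2] pointing down, gripper open.
Joint ranges: [-178.18, 178.18], [-50.72, 133.34], [12.68, 142.11], [-81.47, 261.47], [9.98, 163.14], [-165.26, 165.26]. Speed limits (degrees/s): [136.94, 136.94, 180, 180, 180, 180].

## Interface

Orientations are given as a 3x3 rotation matrix whose columns are the frame's x, y, z axes.
In Python, from rig import env, viewer, recognise, pinpoint gives the robot as it stands.
- The arm moves only by the tool move_arm, never from a script. Its argument "plan" is text: rows parted by semicolons, each of 7 numbers parted by spaces: the shift along the tool's x, y, z in m, then the turn, a rotation vector about the tool's x, y, z in rad, then the finger opening in m, from 0 to 0.0854. A call has 1 to 12 rows; each row shifts and turns the commanded pose from where the row before left it, along the tool's axes as they then stand; what a row does not reach is not made up. A row lasts 1/8 s, in which the tool goes at most 62.5 mm and 10.7 degrees, less where a joint would pass 70% of its speed; a pose out of reach is approached as far as the arm can. A call is refused whole if a number of a shift passes 0.0625 or a number of a turn 0.188, either way. A call with a gripper value outside its range is refused whole. The fingers move at their own pace and stop on an object; "grip_force" is the grip in N (left out, the last holds). Time passes only in rows, so rows that do not move let the fingers close. It gives the time, the measured TCP pose, the force, the opening and the grip force at its end, in the units of the state.
- env.observe(): the state, without advancing time (a new reading comes with each control period).
- viewer.get_image(name): name is "side" or "top"; returns (picture, depth): 384x512x3 uint8, red, green, blue; 384x512 float32, m along the optical axis (not along the pixel's ray), 0 where there is no reading.
- viewer.calibration(name): a dict with "fx", "fy", "cx", "cy" (pixels), "R" (3x3) and "t" (3): a world point X has camera coordinates R X + t. Camera axes: x right, y down, z forward; pixel columns grow to the right and rows downward; lengths in m; the calibration is good to about 2 mm. A picture is of the moment at which its call begins. calibration takes no time and is no camera call.
- env.close_job(): hands the job in; it is judged then, once.
Trained networks look in the newest picture that a camera, given by its name, has taken for a name from the list of things; names that differ only in an ending like _2 or _b are one class to them, and where a whole thing is asked for, a point or a joint stands for the part that bears it (a point fixed in the world has none). Each returns a list of dicts, best first, with "conf" (0 to 1); they miss things now and then, are a little off and sometimes report something else, mostly with a low value. They report only what shows in the picture. A call takes as long as a camera call.
- recognise(camera, name): "extent" ([centre column, centre row, width, height] in pixels, round what is visible of it).
- pinpoint(camera, name): "pixel" ([column, row] in pixels: a listed point, or the origin of a listed thing).
The state is a dict: "time_s": time; "q": joint angles; "qvel": joint speeds; "joint_efforts": joint torques, N m; "position": TCP position; "tool_rot": TCP orientation; "ft_force": force on the tool from outside, world axes, zero at the start; "wrist_torque": the same for the moment, N m; "grip_width": finger opening in m; "gripper_force": force on a finger pad.
Only numpy, scipy, OpenCV 4.12 (cv2) and the standard library are available. Lean on these libraries where they do the work, as an engineer would, in place of code of your own. Each camera call takes 0.05 s, during which the arm holds its last target. There are 200 camera calls.

## Task

Fit the blue-ringed arbor to the tilted mixer drive: lift it out of the rack, put its taper shank right into the brass collet with the gripper and let go of it. Then pick up the soft-faced mallet by its handle and tap the arbor's flat head until it locks, that is until the collet's flange, which now stands proud, is right down on the spindle nose; do not press it home with the gripper. Finally put the mallet down on the worktop, and leave the other arbor and the sample jar where they are.

Things in the scene. Friction and masses are not known exactly. Their poses are not given: they have to be found in the camera images.
- arbor: steel arbor to fit, 0.16 kg: cylindrical head 28 mm in diameter, 38 mm long, flat top, blue ring low down; under it a taper shank 40 mm long, 20 mm wide at the head, 12 mm at the tip. Origin at the shoulder between head and shank; z along the axis to the flat top at +38 mm, tip at -40 mm. Starts upright in one hole of the rack (either), shoulder resting on the rack's top, 58 mm above the worktop
- stub_arbor: the other arbor, to stay in the rack: red ring on a 28 mm flange 6 mm thick, then a 20 mm head and a thin threaded stub, 44 mm high in all above its shoulder; same shank, origin and axes as the blue-ringed one. It hangs in the rack's other hole
- rack: blue steel rack fixed to the worktop, 60 x 128 x 58 mm (low feet out to 164 mm along y), origin at the centre of its underside; two 22 mm holes 64 mm apart along its own y axis, at y = -32 and +32 mm
- drive: bench mixer drive, grey and white, fixed: base 37 mm high, origin under it, from x = -55 to +85 mm and y = -60 to +60 mm; the knob on its front faces its own -x. Between cheeks 131 mm high (clamp lever out to y = -74 mm) its head is clamped so that the steel spindle nose, 48 mm in diameter, leans 30 degrees from vertical towards the drive's -x, its end about 179 mm above the worktop
- collet_mouth (a point): centre of the outer face of the brass collet's flange (43 mm diameter) in the nose; moves with the collet. z points out along the spindle axis, 30 degrees from vertical. The bore is 19.4 mm wide here and 10.6 mm at 44 mm depth, the same taper as the shank: put in by hand, the arbor's shoulder stops about 3 mm above this point; tapping may bring it up to 3 mm nearer
- collet (a joint): how far the collet is driven into the spindle, in m: 0 as found (flange standing 6 mm off the nose), 0.006 with the flange right down on the nose. It starts to move at about 12 N along the axis, needs about 18 N at the end, and stays where it is driven to
- mallet: soft-faced mallet, 0.36 kg: cylindrical head 40 mm in diameter, 56 mm long, yellow at both ends, standing on one face. Origin at the centre of that face, z up along the head to the other face at +56 mm. The handle, 16 mm wide and 20 mm high, leaves the head level at z = 28 mm and runs along the mallet's -x from x = -20 to -140 mm; nearly all the weight is in the head (balance at x = -7 mm)
- sample_jar: white sample jar with a red lid, a bystander near the drive: 59 mm in diameter, 63 mm high, origin under its centre
- stand_homogeniser: fixed homogeniser on the left of the worktop, a bystander the arm must keep clear of: black plate 290 x 200 mm, 22 mm high, a rod 752 mm tall at x = +102, y = +12 mm and a yellow motor body (about 85 x 85 mm, 412 to 667 mm up) with a thin shaft hanging from it down to 197 mm; origin under the plate

How it is judged (in metres and radians):
On the way, in this order (a step that is already met when the one before it is completed fails the run):
1. the blue-ringed arbor's shank sits in the collet, let go, the collet still standing off the nose (driven less than 3 mm) (distance between arbor and collet_mouth below 0.007 m and angle between the z axis of arbor and the z axis of collet_mouth, either way round below 0.1 rad and contact force between the fingers and arbor below 0.1 N and value of joint collet below 0.003 m), for 0.2 s.
2. the mallet, held in the gripper, strikes the arbor while the collet is not yet home (contact force between mallet and arbor above 3 N and contact force between the fingers and mallet above 3 N and value of joint collet below 0.005 m).
3. the collet is driven home (5 of its 6 mm at least) with the arbor in it (value of joint collet above 0.005 m and distance between arbor and collet_mouth below 0.006 m), for 0.2 s.
At the end, for the whole second after the job is handed in: The collet is driven in at least 5 of its 6 mm, the arbor's shoulder is within 6 mm of its mouth and the axes within 0.06 rad, the mallet rests on the worktop (origin below 60 mm), all is still, and the stub arbor is within 15 mm and the jar within 30 mm of where they stood (all of step 3 and angle between the z axis of arbor and the z axis of collet_mouth, either way round below 0.06 rad and height (world z) of mallet below 0.06 m and linear speed of each of mallet, arbor below 0.02 m/s and distance of stub_arbor from where it was at the start of the episode below 0.015 m and distance of sample_jar from where it was at the start of the episode below 0.03 m); the robot touches nothing.
It fails at once if the arbor is pressed home by the gripper (touched by the fingers with more than 2 N while the collet is driven in by more than 3 mm) (contact force between the fingers and arbor above 2 N and value of joint collet above 0.003 m).
It fails at once if the other arbor is moved from its place (more than 15 mm) (distance of stub_arbor from where it was at the start of the episode above 0.015 m).
It fails at once if the sample jar is shifted by more than 30 mm or knocked over (distance of sample_jar from where it was at the start of the episode above 0.03 m or angle between sample_jar's own z axis and vertical above 0.5 rad).
It also fails if it takes over 61 s, if anything falls off the work surface, if the arm or the gripper's body presses on something with over 40 N, if the wrist force passes 120 N, or if a joint passes its speed limit or range.

## Working session

There is one attempt and no reset: what is moved stays moved. The work goes in short steps, Python scripts to look and compute and a tool call to move; the robot and the scene stay as the last step left them, time stands still between calls to the robot, and variables do not carry over. Pictures are saved under pics/ and viewed, at most 10 in all, crops included, and the job is handed in when it is done.

Besides the shell and the picture viewer there is one more tool, called after "Call:" by a JSON object that holds its "method" and its "body", one argument or row to a line. move_arm: Moves the arm, as the interface text tells. Its arguments: {"type":"object","properties":{"plan":{"type":"string"},"grip_force":{"type":"number"}},"required":["plan"]}

```bash
ls; mkdir -p pics; cat > h.py <<'E'
import numpy as np, cv2
from rig import env, viewer, recognise, pinpoint
def world(cam,px,d):
    c=viewer.calibration(cam); p=np.array([(px[0]-c["cx"])/c["fx"]*d,(px[1]-c["cy"])/c["fy"]*d,d])
    return np.array(c["R"]).T@(p-np.array(c["t"]))
def cloud(cam,D):
    c=viewer.calibration(cam); v,u=np.mgrid[:D.shape[0],:D.shape[1]]
    P=np.stack([(u-c["cx"])/c["fx"]*D,(v-c["cy"])/c["fy"]*D,D],-1)
    return (P-np.array(c["t"]))@np.array(c["R"])
E
python3 - <<'E'
from h import *
np.set_printoptions(precision=4,suppress=True)
for cam in("side","top"):
    im,D=viewer.get_image(cam); cv2.imwrite(f"pics/{cam}0.png",im[...,::-1]); np.savez(f"{cam}0.npz",im=im,D=D)
    P=cloud(cam,D); c=viewer.calibration(cam); print(cam,c["fx"],-np.array(c["R"]).T@np.array(c["t"]))
    for n in("arbor","stub_arbor","rack","drive","collet_mouth","mallet","sample_jar","stand_homogeniser"):
        r=recognise(cam,n)[:1]; q=pinpoint(cam,n)[:2]
        print(n,[(np.round(a["extent"]),round(a["conf"],2)) for a in r],[(np.round(a["pixel"],1),round(a["conf"],2),P[min(383,int(a["pixel"][1])),min(511,int(a["pixel"][0]))]) for a in q])
print(env.observe()["time_s"])
E
```

```text
pics
side 432.84542437151896 [ 0.5259 -0.9732  0.9366]
arbor [(array([229., 234.,   8.,  14.]), 0.68)] [(array([229.5, 240.6]), 0.67, array([ 0.4538, -0.0817,  0.0615]))]
stub_arbor [(array([227., 249.,  12.,  12.]), 0.45)] [(array([225.8, 251.9]), 0.47, array([ 0.4455, -0.1407,  0.0779]))]
rack [(array([228., 255.,  30.,  52.]), 0.74)] [(array([232.4, 259.1]), 0.8, array([ 0.4642, -0.1558,  0.0617]))]
drive [(array([297., 242.,  56.,  73.]), 0.59)] [(array([292.1, 259. ]), 0.56, array([ 0.6277, -0.1623,  0.0628]))]
collet_mouth [] [(array([283.6, 210.8]), 0.68, array([ 0.6048, -0.097 ,  0.1831]))]
mallet [(array([235., 302.,  64.,  30.]), 0.69)] [(array([255.2, 312.7]), 0.6, array([ 0.5237, -0.2979,  0.0169]))]
sample_jar [(array([300., 305.,  24.,  32.]), 0.6)] [(array([299.3, 316.3]), 0.88, array([ 0.6323, -0.3243,  0.0323]))]
stand_homogeniser [] []
top 413.71906612300603 [0.4116 0.0921 1.3354]
arbor [(array([307., 228.,  11.,   9.]), 0.47)] [(array([302.2, 227.4]), 0.48, array([ 0.4547, -0.0563,  0.0883]))]
stub_arbor [(array([325., 231.,  10.,   7.]), 0.58)] [(array([324.2, 230.4]), 0.56, array([ 0.4447, -0.1226,  0.0854]))]
rack [(array([312., 230.,  50.,  27.]), 0.71)] [(array([312.2, 228.9]), 0.58, array([ 0.4521, -0.0906,  0.0585]))]
drive [(array([318., 168.,  49.,  45.]), 0.8)] [(array([314.3, 172.1]), 0.65, array([ 0.6071, -0.0851,  0.1735]))]
collet_mouth [(array([322., 172.,  13.,  16.]), 0.66)] [(array([319.9, 171.2]), 0.51, array([ 0.609 , -0.0986,  0.1783]))]
mallet [(array([368., 223.,  21.,  50.]), 0.58)] [(array([369.7, 208.2]), 0.96, array([ 0.5124, -0.2743,  0.0394]))]
sample_jar [(array([374., 168.,  24.,  19.]), 0.68)] [(array([367. , 171.9]), 0.79, array([ 0.6281, -0.2703,  0.0518]))]
stand_homogeniser [] []
1.7
```

```bash
python3 - <<'E'
from h import *
a=np.load("side0.npz")["im"][185:335,200:330];b=np.load("top0.npz")["im"][140:260,280:390]
a=cv2.resize(a,None,fx=3,fy=3,interpolation=cv2.INTER_CUBIC);b=cv2.resize(b,None,fx=3.6,fy=3.6,interpolation=cv2.INTER_CUBIC)
o=np.zeros((450,390+396,3),np.uint8);o[:450,:390]=a;o[:432,390:]=b
cv2.imwrite("pics/c0.png",o[...,::-1])
E
```

```text
(no output)
```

View pics/c0.png

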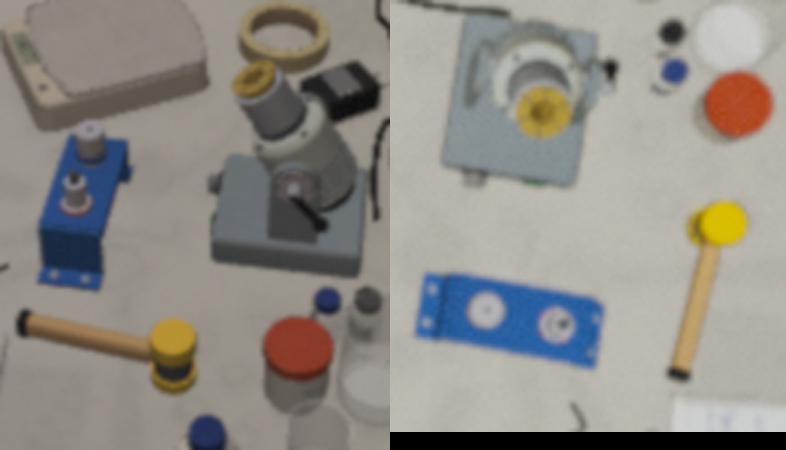

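View pics/side0.png

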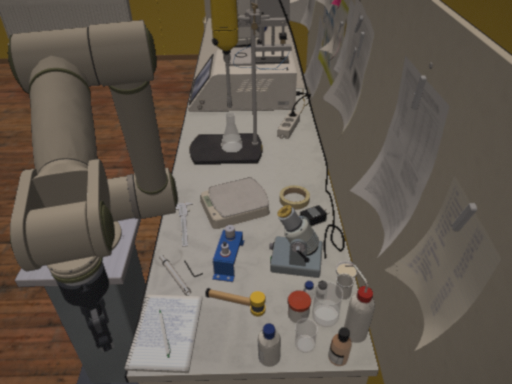

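```bash
python3 - <<'E'
from h import *
np.set_printoptions(precision=4,suppress=True)
def rect(Q):
    r=cv2.minAreaRect((Q[:,:2]*1000).astype(np.float32)); return np.round(r[0],1),np.round(r[1],1),round(r[2],1)
for cam in("top","side"):
    z=np.load(cam+"0.npz");im,D=z["im"],z["D"];P=cloud(cam,D);H=cv2.cvtColor(im,cv2.COLOR_RGB2HSV).astype(int);h,s,v=H[...,0],H[...,1],H[...,2]
    X,Y,Z=P[...,0],P[...,1],P[...,2]; B=lambda x0,x1,y0,y1,z0,z1:(X>x0)&(X<x1)&(Y>y0)&(Y<y1)&(Z>z0)&(Z<z1)&(D>0)
    def rep(n,m):
        Q=P[m]; print(cam,n,len(Q),"med",np.median(Q,0),"mean",Q.mean(0),"mid",(Q.min(0)+Q.max(0))/2,"std",Q.std(0)); return Q
    rep("table",B(.35,.42,-.3,-.25,-.05,.05))
    Q=rep("racktop",B(.38,.53,-.2,0,.045,.068)&(h>100)&(h<125)&(s>150)); print(rect(Q))
    rep("arbortop",B(.43,.49,-.09,-.03,.088,.105))
    rep("arborhead",B(.43,.49,-.09,-.03,.066,.105))
    rep("stub",B(.42,.48,-.16,-.10,.07,.115))
    Q=rep("brass",B(.55,.66,-.14,-.05,.15,.22)&(h>15)&(h<32)&(s>120))
    c=Q.mean(0);U,S,V=np.linalg.svd(Q-c);n=V[2]*np.sign(V[2][2]);print(" normal",n,"tilt",np.degrees(np.arccos(n[2])),"az",np.degrees(np.arctan2(n[1],n[0])),rect(Q))
    Q=rep("base",B(.53,.76,-.18,0,.028,.046)); print(rect(Q))
    Q=rep("malhead",B(.45,.58,-.33,-.22,.045,.07)&(h>20)&(h<35)&(s>150)); print(rect(Q))
    Q=rep("handle",B(.34,.53,-.33,-.18,.028,.048)&(h>8)&(h<24)&(s>70)); print(rect(Q)); l=cv2.fitLine(Q[:,:2].astype(np.float32),cv2.DIST_HUBER,0,.001,.001).ravel();print(" line",l,np.degrees(np.arctan2(l[1],l[0])))
    rep("jar",B(.58,.7,-.36,-.22,.05,.075)&((h<8)|(h>172))&(s>140))
E
```

```text
top table 327 med [ 0.3815 -0.2759  0.0083] mean [ 0.3833 -0.2762  0.0081] mid [ 0.3847 -0.275   0.0185] std [0.02   0.0142 0.0076]
top racktop 479 med [ 0.451  -0.1004  0.0593] mean [ 0.4512 -0.0992  0.0593] mid [ 0.4507 -0.0997  0.0565] std [0.0184 0.0383 0.0027]
(array([ 451.7, -101. ]), array([128.6,  52.4]), 78.1)
top arbortop 72 med [ 0.4572 -0.0699  0.0959] mean [ 0.4571 -0.0691  0.0962] mid [ 0.4572 -0.0692  0.0957] std [0.0069 0.0073 0.0027]
top arborhead 84 med [ 0.457  -0.0676  0.0956] mean [ 0.4564 -0.0682  0.0929] mid [ 0.4547 -0.0692  0.0849] std [0.0075 0.0078 0.0088]
top stub 44 med [ 0.4443 -0.1293  0.0906] mean [ 0.4446 -0.1303  0.0915] mid [ 0.4462 -0.1314  0.0876] std [0.0058 0.0052 0.0079]
top brass 140 med [ 0.6089 -0.1078  0.185 ] mean [ 0.6088 -0.1067  0.1839] mid [ 0.6072 -0.1065  0.1742] std [0.0086 0.0099 0.0107]
 normal [-0.9634  0.0425  0.2646] tilt 74.65492691881472 az 177.47321916268228 (array([ 607.7, -105. ]), array([35. , 33.3]), 36.1)
top base 839 med [ 0.6095 -0.0913  0.0381] mean [ 0.624  -0.1005  0.0377] mid [ 0.6457 -0.1115  0.0369] std [0.0432 
[... 1661 characters left out ...]
ean [ 0.632  -0.1294  0.038 ] mid [ 0.6462 -0.1115  0.037 ] std [0.0452 0.036  0.0029]
(array([ 638.9, -113.3]), array([123.2, 153.4]), 78.5)
side malhead 179 med [ 0.5297 -0.2889  0.0573] mean [ 0.5301 -0.2875  0.0564] mid [ 0.5297 -0.2848  0.0537] std [0.0094 0.0101 0.0036]
(array([ 529.7, -284.5]), array([36.4, 35.8]), 81.6)
side handle 321 med [ 0.4607 -0.2645  0.0381] mean [ 0.4609 -0.2652  0.0371] mid [ 0.4657 -0.2686  0.0378] std [0.0335 0.0127 0.0041]
(array([ 468.4, -265.8]), array([ 25.9, 138.3]), 68.0)
 line [ 0.9463 -0.3233  0.4547 -0.2632] -18.860596
side jar 355 med [ 0.6331 -0.3026  0.0641] mean [ 0.6331 -0.3024  0.0639] mid [ 0.633  -0.2994  0.0619] std [0.0137 0.0152 0.002 ]
```

```bash
cat >> h.py <<'E'
from scipy.spatial.transform import Rotation as Ro
np.set_printoptions(precision=4,suppress=True)
def frame(z,y):
    z=np.array(z,float);z/=np.linalg.norm(z);y=np.array(y,float);y-=z*(y@z);y/=np.linalg.norm(y)
    return np.stack([np.cross(y,z),y,z],1)
yaw=np.radians(-11.2); A=np.array([-.5*np.cos(yaw),-.5*np.sin(yaw),np.cos(np.pi/6)])
def to(p,R,n=None):
    s=env.observe();R0=np.array(s["tool_rot"]).reshape(3,3);p0=np.array(s["position"])
    w=Ro.from_matrix(R0.T@R).as_rotvec();d=R0.T@(np.array(p)-p0)
    n=n or int(np.ceil(max(np.abs(w).max()/.18,np.abs(d).max()/.06,1)))
    print("t",s["time_s"],"pos",p0,"q",np.array(s["q"]),"\nR",R0.ravel(),"rotvec",w,"shift(start axes)",d,"n",n,"per row: turn",w/n)
    # shifts per row in the then-current axes for a straight world path
    for k in range(n):
        Rk=R0@Ro.from_rotvec(w*k/n).as_matrix(); print("  shift",Rk.T@(np.array(p)-p0)/n)
E
python3 - <<'E'
from h import *
rx=np.array([np.cos(yaw),np.sin(yaw),0])
for sgn in(1,-1):
    to([.4568,-.0705,.16],frame([0,0,-1],sgn*rx))
# refine mouth: pooled brass points, disc with normal A
pts=[]
for cam in("top","side"):
    z=np.load(cam+"0.npz");P=cloud(cam,z["D"]);H=cv2.cvtColor(z["im"],cv2.COLOR_RGB2HSV).astype(int);h,s=H[...,0],H[...,1]
    m=(P[...,0]>.55)&(P[...,0]<.66)&(P[...,1]>-.14)&(P[...,1]<-.05)&(P[...,2]>.15)&(P[...,2]<.22)&(h>15)&(h<32)&(s>120)
    Q=P[m];ex=np.array([np.cos(yaw),np.sin(yaw),0]);ey=np.array([-ex[1],ex[0],0]);e2=np.cross(ey,A)
    c=Q.mean(0); L=np.stack([Q@e2,Q@ey,Q@A],1); med=np.median(L[:,2])
    print(cam,"along axis pct",np.percentile(L[:,2],[5,25,50,75,95]))
    K=L[abs(L[:,2]-med)<6]; mid=[(np.percentile(K[:,i],3)+np.percentile(K[:,i],97))/2 for i in(0,1)]
    print(" ext",np.percentile(K[:,:2],[3,97],axis=0).T, "centre", e2*mid[0]+ey*mid[1]+A*med)
E
```

```text
t 1.7 pos [ 0.2416 -0.4941  0.1995] q [-76.2792  21.8082  74.3334  -0.0009  83.8598 -12.3354] 
R [ 0.8984  0.4393 -0.      0.4393 -0.8984  0.     -0.     -0.     -1.    ] rotvec [-0.     -0.     -0.9206] shift(start axes) [ 0.3794 -0.286   0.0395] n 7 per row: turn [-0.     -0.     -0.1315]
  shift [ 0.0542 -0.0409  0.0056]
  shift [ 0.0591 -0.0334  0.0056]
  shift [ 0.063  -0.0254  0.0056]
  shift [ 0.0657 -0.0169  0.0056]
  shift [ 0.0674 -0.0081  0.0056]
  shift [0.0679 0.0008 0.0056]
  shift [0.0672 0.0097 0.0056]
t 1.7 pos [ 0.2416 -0.4941  0.1995] q [-76.2792  21.8082  74.3334  -0.0009  83.8598 -12.3354] 
R [ 0.8984  0.4393 -0.      0.4393 -0.8984  0.     -0.     -0.     -1.    ] rotvec [-0.     0.     2.221] shift(start axes) [ 0.3794 -0.286   0.0395] n 13 per row: turn [-0.      0.      0.1708]
  shift [ 0.0292 -0.022   0.003 ]
  shift [ 0.025  -0.0266  0.003 ]
  shift [ 0.0201 -0.0305  0.003 ]
  shift [ 0.0146 -0.0335  0.003 ]
  shift [ 0.0087 -0.0355  0.003 ]
  shift [ 0.0026 -0.0365  0.003 ]
  shift [-0.0037 -0.0364  0.003 ]
  shift [-0.0098 -0.0352  0.003 ]
  shift [-0.0156 -0.033   0.003 ]
  shift [-0.021  -0.0299  0.003 ]
  shift [-0.0258 -0.0259  0.003 ]
  shift [-0.0298 -0.0211  0.003 ]
  shift [-0.033  -0.0157  0.003 ]
top along axis pct [-0.1718 -0.1492 -0.1461 -0.1446 -0.1419]
 ext [[ 0.6121  0.6449]
 [-0.0038  0.0308]] centre [ 0.6082 -0.1067  0.1877]
side along axis pct [-0.1518 -0.1459 -0.1447 -0.1438 -0.1428]
 ext [[ 0.6129  0.6455]
 [-0.0054  0.0324]] centre [ 0.6081 -0.1067  0.1893]
```

Call:
{"method": "move_arm", "body": {
  "plan": ".0379 -.0286 .003 0 0 -.0921 .06; .0404 -.025 .003 0 0 -.0921 .06; .0425 -.0211 .003 0 0 -.0921 .06; .0443 -.0172 .003 0 0 -.0921 .06; .0457 -.013 .003 0 0 -.0921 .06; .0467 -.0087 .003 0 0 -.0921 .06; .0473 -.0044 .003 0 0 -.0921 .06; .0475 0 .003 0 0 -.0921 .06; .0473 .0044 .003 0 0 -.0921 .06; .0467 .0087 .003 0 0 -.0921 .06; 0 0 0 0 0 0 .06; 0 0 0 0 0 0 .06",
  "grip_force": 60
}}

```text
time_s: 3.2
position: [0.4569, -0.071, 0.1695]
tool_rot: [[0.194, 0.981, -0.0], [0.981, -0.194, -0.0], [-0.0, 0.0, -1.0]]
ft_force: [-0.5, -0.3, -0.6]
grip_width: 0.0597
gripper_force: 0.0
```

```bash
python3 - <<'E'
from h import *
rx=np.array([np.cos(yaw),np.sin(yaw),0])
to([.4568,-.0705,.066],frame([0,0,-1],rx))
E
```

```text
t 3.2 pos [ 0.4569 -0.071   0.1695] q [-23.5468  14.6065  90.5236  -0.0158  74.8663 -12.3531] 
R [ 0.1941  0.981  -0.      0.981  -0.1941 -0.0003 -0.0003  0.     -1.    ] rotvec [0.     0.0003 0.0002] shift(start axes) [ 0.0005 -0.0002  0.1035] n 2 per row: turn [0.     0.0001 0.0001]
  shift [ 0.0003 -0.0001  0.0518]
  shift [ 0.0003 -0.0001  0.0518]
```

Call:
{"method": "move_arm", "body": {
  "plan": ".0005 0 .04 0 0 0 .06; 0 0 .03 0 0 0 .06; 0 0 .02 0 0 0 .06; 0 0 .0135 0 0 0 .06; 0 0 0 0 0 0 .06; 0 0 0 0 0 0 .02; 0 0 0 0 0 0 .02; 0 0 0 0 0 0 .02; 0 0 0 0 0 0 .02; 0 0 0 0 0 0 .02",
  "grip_force": 60
}}

```text
time_s: 4.45
position: [0.4571, -0.0702, 0.0661]
tool_rot: [[0.194, 0.981, 0.0], [0.981, -0.194, 0.0], [0.0, 0.0, -1.0]]
ft_force: [0.6, -0.4, -0.2]
grip_width: 0.02
gripper_force: 0.0
```

```bash
python3 - <<'E'
from h import *
a,D=viewer.get_image("side");b,E=viewer.get_image("top");np.savez("side1.npz",im=a,D=D);np.savez("top1.npz",im=b,D=E)
a=cv2.resize(a[185:335,180:310],None,fx=3,fy=3,interpolation=cv2.INTER_CUBIC);b=cv2.resize(b[140:260,280:390],None,fx=3.6,fy=3.6,interpolation=cv2.INTER_CUBIC)
o=np.zeros((450,390+396,3),np.uint8);o[:450,:390]=a;o[:432,390:]=b
cv2.imwrite("pics/c1.png",o[...,::-1])
for c in("side","top"):
    for n in("arbor","stub_arbor"):print(c,n,pinpoint(c,n)[:2])
E
```

```text
side arbor [{'pixel': [231.9, 240.6], 'conf': 0.55}, {'pixel': [283.9, 209.2], 'conf': 0.33}]
side stub_arbor [{'pixel': [223.6, 250.4], 'conf': 0.62}, {'pixel': [254.8, 311.5], 'conf': 0.26}]
top arbor []
top stub_arbor []
```

View pics/c1.png

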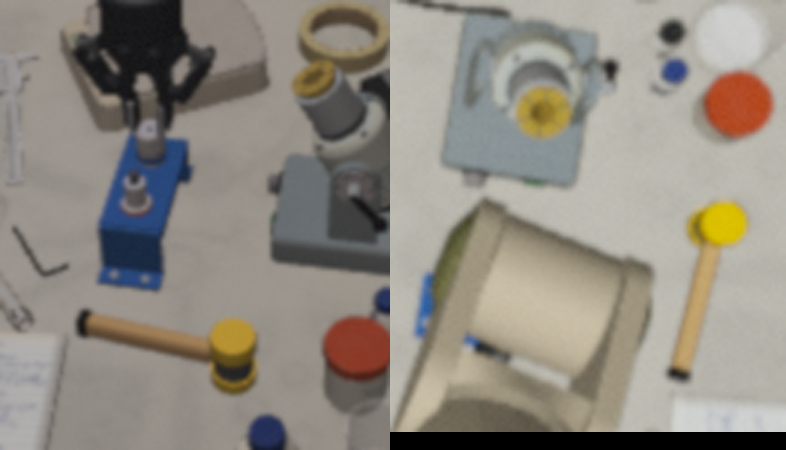

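```bash
python3 - <<'E'
from h import *
def pr(cam,X):
    c=viewer.calibration(cam);p=np.array(c["R"])@np.array(X)+np.array(c["t"]);return np.array([p[0]/p[2]*c["fx"]+c["cx"],p[1]/p[2]*c["fy"]+c["cy"]])
for n,X in(("tcp",[.4571,-.0702,.066]),("arbtop",[.4568,-.0705,.096]),("shoulder",[.4568,-.0705,.058])):print(n,pr("side",X))
s=env.observe();print(s["position"],s["grip_width"],s["gripper_force"])
z=np.load("side1.npz");P=cloud("side",z["D"]);im=z["im"]
m=(im.max(2)<60)
for r in range(214,244,2):
    print(r,[(c,*np.round(P[r,c],3),int(im[r,c].mean())) for c in range(222,238,3)])
E
```

```text
tcp [230.161  236.0369]
arbtop [229.5098 228.4769]
shoulder [230.1965 238.1101]
[ 0.4571 -0.0702  0.066 ] 0.019983497681330117 0.0
214 [(222, np.float64(0.439), np.float64(-0.075), np.float64(0.155), 24), (225, np.float64(0.437), np.float64(0.047), np.float64(0.048), 113), (228, np.float64(0.446), np.float64(0.047), np.float64(0.048), 134), (231, np.float64(0.465), np.float64(-0.088), np.float64(0.165), 71), (234, np.float64(0.473), np.float64(-0.091), np.float64(0.168), 22), (237, np.float64(0.48), np.float64(-0.073), np.float64(0.152), 40)]
216 [(222, np.float64(0.439), np.float64(-0.079), np.float64(0.152), 24), (225, np.float64(0.446), np.float64(-0.065), np.float64(0.139), 50), (228, np.float64(0.446), np.float64(0.041), np.float64(0.045), 99), (231, np.float64(0.455), np.float64(0.052), np.float64(0.036), 94), (234, np.float64(0.473), np.float64(-0.088), np.float64(0.158), 24), (237, np.float64(0.481), np.float64(-0.082), np.float64(0.152), 28)]
218 [(222, np.float64(0.439), np.float64(-0.08), np.float64(0.145), 46), (225, np.float64(0.447), np.float64(-0.072), np.float64(0.138
[... 4589 characters left out ...]
62), 79), (228, np.float64(0.451), np.float64(-0.081), np.float64(0.061), 77), (231, np.float64(0.46), np.float64(-0.084), np.float64(0.064), 75), (234, np.float64(0.468), np.float64(-0.081), np.float64(0.06), 76), (237, np.float64(0.477), np.float64(-0.081), np.float64(0.06), 76)]
242 [(222, np.float64(0.434), np.float64(-0.084), np.float64(0.057), 77), (225, np.float64(0.447), np.float64(-0.132), np.float64(0.103), 67), (228, np.float64(0.451), np.float64(-0.087), np.float64(0.059), 78), (231, np.float64(0.46), np.float64(-0.087), np.float64(0.059), 78), (234, np.float64(0.468), np.float64(-0.087), np.float64(0.058), 78), (237, np.float64(0.477), np.float64(-0.088), np.float64(0.059), 76)]
```

```bash
python3 - <<'E'
from h import *
c=viewer.calibration("side");p=np.array(c["R"])@np.array([.2416,-.4941,.2])+np.array(c["t"]);print(p[:2]/p[2]*c["fx"]+[c["cx"],c["cy"]])
z=np.load("side0.npz");P=cloud("side",z["D"]);im=z["im"]
m=np.zeros(im.shape[:2],bool);m[290:384,50:140]=1
m&=(z["D"]>0)&(P[...,2]>.1)&(abs(P[...,0]-.24)<.08)&(abs(P[...,1]+.49)<.08)
Q=P[m];print(len(Q));i=np.argsort(Q[:,2]);print(Q[i[:40:4]])
Q=Q[Q[:,2]<.24];R0=np.array([[.8984,.4393],[.4393,-.8984]]);print("tool-y of low pts",np.sort(((Q[:,:2]-[.2416,-.4941])@R0)[:,1])[::8], "tool-x",np.median(((Q[:,:2]-[.2416,-.4941])@R0)[:,0]))
# present: tops below fingers
z=np.load("side1.npz");P=cloud("side",z["D"]);im=z["im"];m=(z["D"]>0)&(abs(P[...,0]-.457)<.06)&(abs(P[...,1]+.07)<.045)&(im.max(2)<60)&(P[...,2]>.07)
Q=P[m];i=np.argsort(Q[:,2]);print(len(Q),Q[i[:60:3]])
E
```

```text
[108.2805 342.6976]
1533
[[ 0.268  -0.5337  0.2442]
 [ 0.2693 -0.5348  0.249 ]
 [ 0.2714 -0.5343  0.2512]
 [ 0.2636 -0.5433  0.2535]
 [ 0.2671 -0.5422  0.2548]
 [ 0.2602 -0.5474  0.2572]
 [ 0.271  -0.5342  0.2574]
 [ 0.2648 -0.5441  0.2579]
 [ 0.2523 -0.5423  0.2587]
 [ 0.2709 -0.5393  0.2592]]
tool-y of low pts [] tool-x nan
1160 [[ 0.4471 -0.0616  0.1053]
 [ 0.4733 -0.0821  0.1119]
 [ 0.4425 -0.0779  0.1128]
 [ 0.4734 -0.0815  0.1151]
 [ 0.4454 -0.0741  0.1169]
 [ 0.4708 -0.0842  0.1177]
 [ 0.4791 -0.0705  0.1201]
 [ 0.4737 -0.08    0.1213]
 [ 0.4344 -0.0716  0.1225]
 [ 0.4457 -0.0729  0.1233]
 [ 0.4711 -0.0803  0.1254]
 [ 0.474  -0.0823  0.1271]
 [ 0.474  -0.0799  0.1287]
 [ 0.435  -0.0752  0.1295]
 [ 0.435  -0.0724  0.1307]
 [ 0.4769 -0.0789  0.1315]
 [ 0.4715 -0.0814  0.1339]
 [ 0.4464 -0.0688  0.1383]
 [ 0.4773 -0.0838  0.1395]
 [ 0.4361 -0.0808  0.1419]]
  return _methods._mean(a, axis=axis, dtype=dtype,
  ret = ret.dtype.type(ret / rcount)
```

Call:
{"method": "move_arm", "body": {
  "plan": "0 0 0 0 0 0 .06; 0 0 0 0 0 0 .06; 0 0 0 0 0 0 .06; 0 0 .012 0 0 0 .06; 0 0 .012 0 0 0 .06; 0 0 .012 0 0 0 .06; 0 0 0 0 0 0 .06; 0 0 0 0 0 0 .02; 0 0 0 0 0 0 .02; 0 0 0 0 0 0 .02; 0 0 0 0 0 0 .02; 0 0 0 0 0 0 .02",
  "grip_force": 60
}}

```text
time_s: 6.25
position: [0.4573, -0.0703, 0.0305]
tool_rot: [[0.194, 0.981, 0.001], [0.981, -0.194, -0.0], [-0.0, 0.001, -1.0]]
ft_force: [-1.7, -0.7, 5.3]
grip_width: 0.0269
gripper_force: 58.9
```

Call:
{"method": "move_arm", "body": {
  "plan": "0 0 -.02 0 0 0 .02; 0 0 -.03 0 0 0 .02; 0 0 -.04 0 0 0 .02; 0 0 -.04 0 0 0 .02; 0 0 -.03 0 0 0 .02; 0 0 0 0 0 0 .02; 0 0 0 0 0 0 .02"
}}

```text
time_s: 7.12
position: [0.4565, -0.07, 0.1889]
tool_rot: [[0.194, 0.981, -0.002], [0.981, -0.194, 0.001], [0.0, -0.002, -1.0]]
ft_force: [0.5, 0.3, -1.1]
grip_width: 0.0267
gripper_force: 59.2
```

```bash
python3 - <<'E'
from h import *
a,D=viewer.get_image("side");np.savez("side2.npz",im=a,D=D)
cv2.imwrite("pics/c2.png",cv2.resize(a[170:290,180:310],None,fx=5,fy=5,interpolation=cv2.INTER_CUBIC)[...,::-1])
for n in("arbor","stub_arbor"):print(n,pinpoint("side",n)[:2],recognise("side",n)[:1])
P=cloud("side",D);s=env.observe();p=np.array(s["position"]);print(p,s["grip_width"],s["ft_force"])
for r in range(184,236,2):
    for c in(229,230,231):
      if c==230: print(r,c,P[r,c],a[r,c])
E
```

```text
arbor [{'pixel': [225.8, 196.4], 'conf': 0.65}, {'pixel': [298.2, 313.5], 'conf': 0.18}] [{'extent': [225.8, 195.3, 8.2, 24.5], 'conf': 0.77}]
stub_arbor [{'pixel': [226.9, 252.6], 'conf': 0.52}] [{'extent': [226.4, 248.7, 6.6, 14.7], 'conf': 0.53}]
[ 0.4569 -0.0702  0.1893] 0.026519519288880303 [-0.9824  0.7577 -1.2684]
184 230 [ 0.4666 -0.0747  0.2573] [115 112 115]
186 230 [ 0.4668 -0.0827  0.2569] [76 71 72]
188 230 [ 0.4663 -0.0799  0.2482] [64 61 61]
190 230 [ 0.466  -0.08    0.2417] [66 62 61]
192 230 [ 0.4657 -0.0811  0.2359] [60 58 59]
194 230 [ 0.4652 -0.0787  0.2273] [40 46 63]
196 230 [ 0.4649 -0.0793  0.221 ] [85 82 83]
198 230 [ 0.4639 -0.0706  0.2072] [97 92 89]
200 230 [ 0.4635 -0.0689  0.1989] [99 95 91]
202 230 [0.4508 0.108  0.0463] [126 119 112]
204 230 [0.4512 0.0966 0.0474] [130 122 117]
206 230 [0.4513 0.088  0.0462] [134 126 120]
208 230 [0.4515 0.079  0.0454] [145 136 129]
210 230 [0.452  0.066  0.0482] [145 136 129]
212 230 [0.4523 0.0558 0.0486] [145 136 129]
214 230 [0.4527 0.0452 0.0496] [126 118 112]
216 230 [0.4519 0.0503 0.0368] [108  99  91]
218 230 [0.4516 0.048  0.0305] [98 90 81]
220 230 [0.4516 0.042  0.0274] [95 87 79]
222 230 [0.4509 0.0458 0.0156] [94 87 78]
224 230 [0.4505 0.0449 0.0079] [97 90 81]
226 230 [0.4505 0.0389 0.0047] [143 136 129]
228 230 [0.4506 0.0318 0.0027] [153 147 140]
230 230 [ 0.4555 -0.0389  0.0604] [ 94 104 127]
232 230 [ 0.4558 -0.0481  0.061 ] [ 41  71 121]
234 230 [ 0.4561 -0.0579  0.0623] [ 36  65 111]
```

View pics/c2.png

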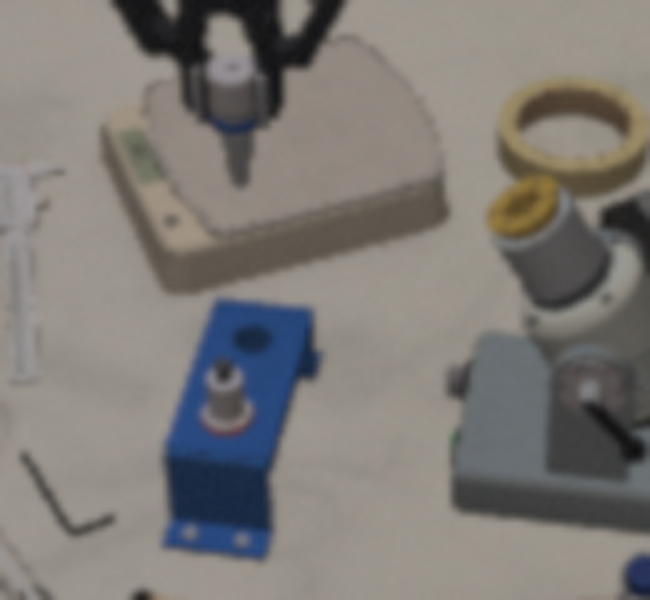

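```bash
python3 - <<'E'
from h import *
rx=np.array([np.cos(yaw),np.sin(yaw),0]);M=np.array([.608,-.1067,.1877])
R=frame(-A,rx);p=M+(.110-.0275)*A;print(p)
to(p,R,6)
E
```

```text
[ 0.5675 -0.0987  0.2591]
t 7.375 pos [ 0.4569 -0.0702  0.1893] q [-23.4585  13.5423  88.4597   0.0001  78.0881 -12.2826] 
R [ 0.1938  0.981  -0.0014  0.981  -0.1938  0.0006  0.0003 -0.0015 -1.    ] rotvec [-0.5251 -0.0004  0.0003] shift(start axes) [-0.0065  0.114  -0.0701] n 6 per row: turn [-0.0875 -0.0001  0.0001]
  shift [-0.0011  0.019  -0.0117]
  shift [-0.0011  0.0199 -0.01  ]
  shift [-0.0011  0.0207 -0.0082]
  shift [-0.0011  0.0214 -0.0063]
  shift [-0.0011  0.0219 -0.0045]
  shift [-0.0011  0.0222 -0.0025]
```

Call:
{"method": "move_arm", "body": {
  "plan": "-.0011 .019 -.0117 -.0875 0 0 .02; -.0011 .0199 -.01 -.0875 0 0 .02; -.0011 .0207 -.0082 -.0875 0 0 .02; -.0011 .0214 -.0063 -.0875 0 0 .02; -.0011 .0219 -.0045 -.0875 0 0 .02; -.0011 .0222 -.0025 -.0875 0 0 .02; 0 0 0 0 0 0 .02; 0 0 0 0 0 0 .02; 0 0 0 0 0 0 .02"
}}

```text
time_s: 8.5
position: [0.5674, -0.0987, 0.2597]
tool_rot: [[0.194, 0.85, 0.49], [0.981, -0.168, -0.097], [0.0, 0.5, -0.866]]
ft_force: [0.0, 0.4, -1.7]
grip_width: 0.0268
gripper_force: 59.1
```

```bash
python3 - <<'E'
from h import *
rx=np.array([np.cos(yaw),np.sin(yaw),0]);M=np.array([.608,-.1067,.1877])
to(M+(.110-.0275)*A,frame(-A,rx),1)
ims=[]
ey=np.array([-rx[1],rx[0],0]);e2=np.cross(ey,A)
for cam in("side","top"):
    a,D=viewer.get_image(cam);np.savez(cam+"3.npz",im=a,D=D);P=cloud(cam,D)
    L=(P-M)@np.stack([e2,ey,A],1)
    m=(D>0)&(abs(L[...,0])<.03)&(abs(L[...,1])<.03)
    for lo in np.arange(.05,.17,.01):
        k=m&(L[...,2]>lo)&(L[...,2]<lo+.01);k&=(abs(L[...,0])<.02)&(abs(L[...,1])<.02)
        if k.sum()>3:
            q=L[k];print(cam,round(lo,3),k.sum(),"e2",q[:,0].min(),q[:,0].max(),"ey",q[:,1].min(),q[:,1].max(),a[k].mean(0).astype(int))
    print(pinpoint(cam,"arbor")[:1],pinpoint(cam,"collet_mouth")[:1])
    c=viewer.calibration(cam)
    for X in(M,M+.11*A,M+.07*A):
        p=np.array(c["R"])@X+np.array(c["t"]);print(" proj",p[:2]/p[2]*c["fx"]+[c["cx"],c["cy"]])
    r0,c0=(150,230) if cam=="side" else (130,270)
    ims.append(cv2.resize(a[r0:r0+90,c0:c0+78],None,fx=5,fy=5,interpolation=cv2.INTER_CUBIC))
cv2.imwrite("pics/c3.png",np.hstack(ims)[...,::-1])
E
```

```text
t 8.5 pos [ 0.5674 -0.0987  0.2597] q [-25.2419   8.7721  89.1931   8.7497  53.1142 -17.5267] 
R [ 0.1937  0.8497  0.4905  0.9811 -0.1678 -0.0967  0.0001  0.4999 -0.8661] rotvec [-0.0001 -0.0004  0.0005] shift(start axes) [ 0.     -0.0002  0.0006] n 1 per row: turn [-0.0001 -0.0004  0.0005]
  shift [ 0.     -0.0002  0.0006]
side 0.07 11 e2 -0.0024625341596090054 0.007170941299006358 ey -0.0059760279543591395 0.00055457211926793 [100  97  93]
side 0.08 17 e2 -0.0050300523666468285 0.007523529396328279 ey -0.00803744421690094 0.0025914352672907156 [88 86 84]
side 0.09 23 e2 -0.004580766152671713 0.00864019689775552 ey -0.009190018164376845 0.0004090405185893524 [80 78 76]
side 0.1 20 e2 -0.005737685824866721 0.010531006576407704 ey -0.01118692385313552 -0.0006388434518249942 [82 79 78]
side 0.11 26 e2 -0.013543864127753573 0.01988311272988659 ey -0.015294997624044977 -0.002507313455897562 [75 75 80]
side 0.12 52 e2 -0.018849559798952538 0.019512674924936704 ey -0.015843887803116283 -0.002498969001886944 [61 61 69]
side 0.13 49 e2 -0.018887804055431563 0.019107660704341778 ey -0.0160918
[... 468 characters left out ...]

 proj [284.5034 211.0252]
 proj [263.8499 180.1906]
 proj [271.5785 191.729 ]
top 0.07 4 e2 0.002454560759803933 0.00664939369211685 ey -0.0004582973271357022 0.006625519009162121 [112 106  90]
top 0.12 15 e2 -0.019074274943526155 0.01676498281019352 ey 0.01025230783379068 0.014891705882467911 [116 118 122]
top 0.13 5 e2 0.00545461710334464 0.012160336558630414 ey 0.00979050429594679 0.013786372331129977 [114 111 110]
top 0.14 8 e2 -0.011987424415688695 0.010971907329338552 ey 0.010300295508776354 0.014501160106704897 [118 116 114]
[{'pixel': [323.9, 189.9], 'conf': 0.39}] [{'pixel': [318.9, 170.7], 'conf': 0.65}]
 proj [322.415  170.7251]
 proj [325.2128 185.1565]
 proj [324.1359 179.6016]
```

View pics/c3.png

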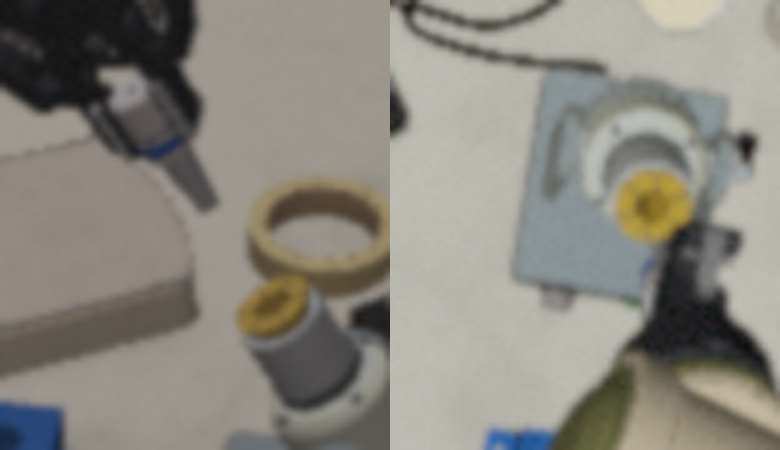

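Call:
{"method": "move_arm", "body": {
  "plan": "0 -.001 .03 0 0 0 .02; 0 0 .03 0 0 0 .02; 0 0 .015 0 0 0 .02; 0 0 .01 0 0 0 .02; 0 0 .005 0 0 0 .02; 0 0 0 0 0 0 .02"
}}

```text
time_s: 9.55
position: [0.6111, -0.1074, 0.1821]
tool_rot: [[0.194, 0.849, 0.492], [0.981, -0.168, -0.097], [-0.0, 0.502, -0.865]]
ft_force: [-0.4, -0.1, -1.1]
grip_width: 0.0261
gripper_force: 59.1
```

Call:
{"method": "move_arm", "body": {
  "plan": "0 0 .004 0 0 0 .02; 0 0 .004 0 0 0 .02; 0 0 .003 0 0 0 .02; 0 0 .002 0 0 0 .02; 0 0 0 0 0 0 .02"
}}

```text
time_s: 10.18
position: [0.6172, -0.1085, 0.17]
tool_rot: [[0.194, 0.85, 0.491], [0.981, -0.168, -0.097], [0.0, 0.5, -0.866]]
ft_force: [-2.3, 0.3, -3.4]
grip_width: 0.0267
gripper_force: 59.0
```

Call:
{"method": "move_arm", "body": {
  "plan": "0 0 .001 0 0 0 .02; 0 0 .001 0 0 0 .02; 0 0 .001 0 0 0 .02; 0 0 0 0 0 0 .02"
}}

```text
time_s: 10.68
position: [0.6183, -0.1086, 0.1676]
tool_rot: [[0.193, 0.85, 0.49], [0.981, -0.168, -0.097], [0.0, 0.5, -0.866]]
ft_force: [-5.6, 1.3, -0.7]
grip_width: 0.0263
gripper_force: 59.6
```

Call:
{"method": "move_arm", "body": {
  "plan": "0 -.001 0 0 0 0 .02; 0 0 .001 0 0 0 .02; 0 0 0 0 0 0 .02"
}}

```text
time_s: 11.05
position: [0.6186, -0.1088, 0.1666]
tool_rot: [[0.194, 0.849, 0.492], [0.981, -0.168, -0.097], [0.0, 0.501, -0.865]]
ft_force: [-2.8, 1.7, -1.2]
grip_width: 0.0264
gripper_force: 59.5
```

Call:
{"method": "move_arm", "body": {
  "plan": "0 0 .0007 0 0 0 .02; 0 0 .0007 0 0 0 .02; 0 0 0 0 0 0 .02"
}}

```text
time_s: 11.42
position: [0.6191, -0.1089, 0.1655]
tool_rot: [[0.194, 0.849, 0.492], [0.981, -0.168, -0.097], [0.0, 0.501, -0.865]]
ft_force: [-6.3, 3.4, 2.1]
grip_width: 0.0265
gripper_force: 60.0
```

Call:
{"method": "move_arm", "body": {
  "plan": "0 -.0006 .0004 0 0 0 .02; 0 0 .0004 0 0 0 .02; 0 0 0 0 0 0 .02"
}}

```text
time_s: 11.8
position: [0.6193, -0.109, 0.1652]
tool_rot: [[0.194, 0.848, 0.493], [0.981, -0.167, -0.097], [-0.0, 0.502, -0.865]]
ft_force: [-7.8, 2.5, 5.2]
grip_width: 0.0267
gripper_force: 60.1
```

```bash
python3 - <<'E'
from h import *
ims=[]
for cam in("side","top"):
    a,D=viewer.get_image(cam);np.savez(cam+"4.npz",im=a,D=D)
    print(cam,pinpoint(cam,"arbor")[:1],pinpoint(cam,"collet_mouth")[:1])
    r0,c0=(160,240) if cam=="side" else (130,280)
    ims.append(cv2.resize(a[r0:r0+80,c0:c0+65],None,fx=6,fy=6,interpolation=cv2.INTER_CUBIC))
cv2.imwrite("pics/c4.png",np.hstack(ims)[...,::-1])
E
```

```text
side [{'pixel': [285.0, 214.6], 'conf': 0.43}] [{'pixel': [284.7, 211.9], 'conf': 0.55}]
top [] [{'pixel': [311.6, 169.1], 'conf': 0.72}]
```

View pics/c4.png

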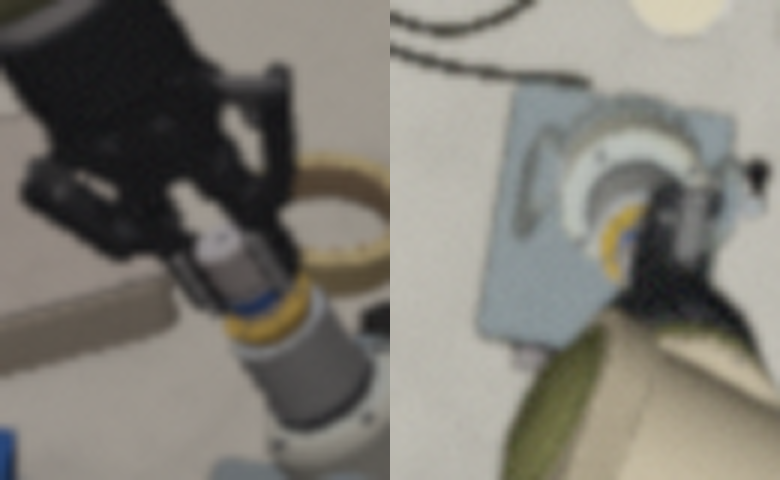

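Call:
{"method": "move_arm", "body": {
  "plan": "0 0 0 0 0 0 .032; 0 0 0 0 0 0 .036; 0 0 0 0 0 0 .045; 0 0 0 0 0 0 .06; 0 0 0 0 0 0 .06; 0 0 -.02 0 0 0 .06; 0 0 -.04 0 0 0 .06; 0 0 -.05 0 0 0 .06; 0 0 0 0 0 0 .06"
}}

```text
time_s: 13.22
position: [0.5652, -0.0984, 0.2635]
tool_rot: [[0.194, 0.846, 0.497], [0.981, -0.166, -0.1], [-0.002, 0.507, -0.862]]
ft_force: [0.5, 0.2, -1.0]
grip_width: 0.0601
gripper_force: 0.0
```

```bash
python3 - <<'E'
from h import *
rx=np.array([np.cos(yaw),np.sin(yaw),0]);M=np.array([.608,-.1067,.1877]);ey=np.array([-rx[1],rx[0],0]);e2=np.cross(ey,A)
s=env.observe();print(s["position"],s["ft_force"])
for cam in("side","top"):
    a,D=viewer.get_image(cam);np.savez(cam+"5.npz",im=a,D=D);P=cloud(cam,D);L=(P-M)@np.stack([e2,ey,A],1)
    for lo in np.arange(-.01,.055,.006):
        k=(D>0)&(abs(L[...,0])<.026)&(abs(L[...,1])<.026)&(L[...,2]>lo)&(L[...,2]<lo+.006)
        if k.sum()>3: q=L[k];print(cam,round(lo,3),k.sum(),"e2",q[:,0].min(),q[:,0].max(),"ey",q[:,1].min(),q[:,1].max(),a[k].mean(0).astype(int))
    k=(D>0)&(abs(L[...,0])<.026)&(abs(L[...,1])<.026)&(L[...,2]>.032)&(L[...,2]<.055);q=L[k];print(" top face",len(q),np.median(q,0))
a=np.load("side5.npz")["im"];b=np.load("top5.npz")["im"]
o=np.hstack([cv2.resize(x[r:r+80,c:c+65],None,fx=6,fy=6,interpolation=cv2.INTER_CUBIC) for x,r,c in((a,160,240),(b,130,280))])
cv2.imwrite("pics/c5.png",o[...,::-1])
E
```

```text
[ 0.5652 -0.0984  0.2635] [ 0.4552  0.18   -1.0344]
side -0.01 60 e2 -0.02375757736997873 0.023430735691683833 ey -0.025262370114261013 0.012389026737090941 [105 101  95]
side -0.004 50 e2 -0.021011800038137192 0.02119019058179801 ey -0.020321896606124462 0.0190711855675117 [122 103  63]
side 0.002 33 e2 -0.021495006507977463 0.018561447799517513 ey -0.021840805731459453 0.018954171450252005 [111  96  66]
side 0.008 19 e2 -0.010768737176509472 0.01243776899204613 ey -0.014875662724205138 0.004560087904453035 [56 60 73]
side 0.014 19 e2 -0.014118616079415565 0.013120654317627396 ey -0.015123949714656654 0.007247061572683484 [64 67 78]
side 0.02 23 e2 -0.011384820348959653 0.013054454035761918 ey -0.016288151993094482 0.0025223800177222983 [82 78 77]
side 0.026 21 e2 -0.009775356960523897 0.012912186473032557 ey -0.01424261008479633 0.0021975320682939875 [88 82 80]
side 0.032 21 e2 -0.01012199886252963 0.014395876976047134 ey -0.015379566359744008 0.0017435648546667672 [91 85 82]
side 0.038 55 e2 -0.01367608346637291 0.013345993927422022 ey -0.013441474398119888 0.015118690981532231 [1
[... 565 characters left out ...]
14616513281437224 ey -0.009810535826735484 0.012377133453614209 [105 104 107]
top 0.02 6 e2 0.0014941241814839755 0.013526283362803844 ey -0.009366817398622634 0.014129531105701568 [112 109 107]
top 0.026 9 e2 0.0005364557587172647 0.013494208367189306 ey -0.0024956198717683772 0.01423099598936834 [132 128 125]
top 0.032 15 e2 -0.013356298048599046 0.011889747694499627 ey -0.007933255027435077 0.01439872616055145 [157 154 152]
top 0.038 43 e2 -0.013555578998834915 0.014393523842887664 ey -0.00485347500298287 0.01456091173877017 [168 167 168]
top 0.044 6 e2 -0.004319116279218422 0.012085877037054217 ey 0.0012831920724579358 0.01138140313564442 [177 175 178]
 top face 64 [0.0015 0.0036 0.0408]
```

View pics/c5.png

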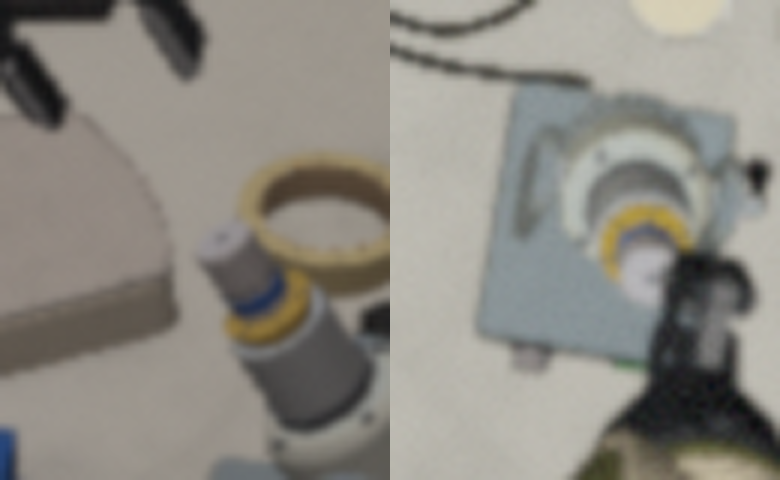

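```bash
python3 - <<'E'
from h import *
y=np.radians(-107)
to([.490,-.270,.12],frame([0,0,-1],[np.cos(y),np.sin(y),0]),11)
E
```

```text
t 13.325 pos [ 0.565  -0.0983  0.2595] q [-25.3397   8.4897  89.6368   8.8474  52.8638 -17.6854] 
R [ 0.1939  0.8487  0.492   0.981  -0.1677 -0.0973 -0.0001  0.5015 -0.8651] rotvec [ 0.3959 -0.4382  1.6299] shift(start axes) [-0.183  -0.1048  0.1005] n 11 per row: turn [ 0.036  -0.0398  0.1482]
  shift [-0.0166 -0.0095  0.0091]
  shift [-0.0175 -0.0067  0.0101]
  shift [-0.0178 -0.0037  0.011 ]
  shift [-0.0177 -0.0006  0.0118]
  shift [-0.017   0.0024  0.0124]
  shift [-0.016   0.0053  0.013 ]
  shift [-0.0144  0.008   0.0133]
  shift [-0.0125  0.0105  0.0135]
  shift [-0.0103  0.0127  0.0136]
  shift [-0.0077  0.0145  0.0134]
  shift [-0.0049  0.0159  0.0131]
```

Call:
{"method": "move_arm", "body": {
  "plan": "-.0166 -.0095 -.0109 .036 -.04 .148 .05; -.0175 -.0067 .0101 .036 -.04 .148 .05; -.0178 -.0037 .011 .036 -.04 .148 .05; -.0177 -.0006 .0118 .036 -.04 .148 .05; -.017 .0024 .0124 .036 -.04 .148 .05; -.016 .0053 .013 .036 -.04 .148 .05; -.0144 .008 .0133 .036 -.04 .148 .05; -.0125 .0105 .0135 .036 -.04 .148 .05; -.0103 .0127 .0136 .036 -.04 .148 .05; -.0077 .0145 .0134 .036 -.04 .148 .05; -.0049 .0159 .0131 .036 -.04 .148 .05; 0 0 0 0 0 0 .05"
}}

```text
time_s: 14.82
position: [0.4796, -0.2688, 0.1349]
tool_rot: [[0.956, -0.292, -0.005], [-0.292, -0.956, 0.002], [-0.006, -0.0, -1.0]]
ft_force: [-0.2, 0.4, 0.3]
grip_width: 0.0495
gripper_force: 0.0
```

```bash
python3 - <<'E'
from h import *
y=np.radians(-107)
to([.490,-.270,-.023],frame([0,0,-1],[np.cos(y),np.sin(y),0]),4)
for cam in("side",):
    im,D=viewer.get_image(cam);P=cloud(cam,D);H=cv2.cvtColor(im,cv2.COLOR_RGB2HSV).astype(int);h,s=H[...,0],H[...,1]
    m=(D>0)&(abs(P[...,0]-.49)<.07)&(abs(P[...,1]+.27)<.09)&(im.max(2)<60)&(P[...,2]>.07)
    Q=P[m];i=np.argsort(Q[:,2]);print(len(Q),Q[i[:50:5]])
E
```

```text
t 14.825 pos [ 0.4796 -0.2688  0.1349] q [-41.5497  25.09    80.2774  -0.1207  74.9368  65.48  ] 
R [ 0.9563 -0.2923 -0.0053 -0.2923 -0.9563  0.002  -0.0057 -0.0004 -1.    ] rotvec [-0.0004  0.0057  0.    ] shift(start axes) [ 0.0112 -0.0018  0.1579] n 4 per row: turn [-0.0001  0.0014  0.    ]
  shift [ 0.0028 -0.0005  0.0395]
  shift [ 0.0028 -0.0005  0.0395]
  shift [ 0.0027 -0.0005  0.0395]
  shift [ 0.0026 -0.0005  0.0395]
1822 [[ 0.4813 -0.2437  0.1729]
 [ 0.4912 -0.248   0.177 ]
 [ 0.4913 -0.2481  0.1805]
 [ 0.4758 -0.3025  0.1821]
 [ 0.4691 -0.3067  0.1837]
 [ 0.4668 -0.3043  0.1845]
 [ 0.4939 -0.247   0.1862]
 [ 0.4963 -0.2482  0.1873]
 [ 0.4892 -0.2467  0.1894]
 [ 0.474  -0.3071  0.1907]]
```

Call:
{"method": "move_arm", "body": {
  "plan": ".0112 -.0018 .04 0 .0057 0 .05; 0 0 .04 0 0 0 .05; 0 0 .04 0 0 0 .05; 0 0 .02 0 0 0 .05; 0 0 .012 0 0 0 .05; 0 0 .0055 0 0 0 .05; 0 0 0 0 0 0 .05; 0 0 0 0 0 0 .005; 0 0 0 0 0 0 .005; 0 0 0 0 0 0 .005; 0 0 0 0 0 0 .005; 0 0 0 0 0 0 .005",
  "grip_force": 110
}}

```text
time_s: 16.38
position: [0.4919, -0.2702, -0.0191]
tool_rot: [[0.957, -0.291, 0.004], [-0.291, -0.957, -0.003], [0.005, 0.002, -1.0]]
ft_force: [-1.2, 0.2, 6.2]
grip_width: 0.0141
gripper_force: 107.3
```

Call:
{"method": "move_arm", "body": {
  "plan": "0 0 -.02 0 0 0 .005; 0 0 -.04 0 0 0 .005; 0 0 -.05 0 0 0 .005; 0 0 -.05 0 0 0 .005; 0 0 -.05 0 0 0 .005; 0 0 -.05 0 0 0 .005; 0 0 -.02 0 0 0 .005; 0 0 0 0 0 0 .005; 0 0 0 0 0 0 .005"
}}

```text
time_s: 17.5
position: [0.4902, -0.2688, 0.2583]
tool_rot: [[0.957, -0.291, 0.001], [-0.291, -0.957, -0.0], [0.001, 0.0, -1.0]]
ft_force: [0.4, -0.9, -2.7]
grip_width: 0.0139
gripper_force: 107.9
```

```bash
python3 - <<'E'
from h import *
s=env.observe();p=np.array(s["position"]);R=np.array(s["tool_rot"]).reshape(3,3);print(p,R.ravel(),s["ft_force"],s["wrist_torque"],s["grip_width"])
ims=[]
for cam in("side","top"):
    im,D=viewer.get_image(cam);np.savez(cam+"6.npz",im=im,D=D);P=cloud(cam,D);H=cv2.cvtColor(im,cv2.COLOR_RGB2HSV).astype(int);h,sa=H[...,0],H[...,1]
    m=(D>0)&(np.linalg.norm(P-(p+[.04,0,.02]),axis=-1)<.1)&(h>20)&(h<35)&(sa>140)
    L=(P[m]-p)@R;print(cam,m.sum(),"tool-frame",np.percentile(L,[2,25,50,75,98],axis=0))
    m=(D>0)&(np.linalg.norm(P-p,axis=-1)<.16)&(h>8)&(h<20)&(sa>70);L=(P[m]-p)@R;print(" handle",m.sum(),np.percentile(L,[2,25,50,75,98],axis=0), np.polyfit(L[:,0],L[:,2],1))
im=np.load("side6.npz")["im"]; cv2.imwrite("pics/c6.png",cv2.resize(im[170:330,200:330],None,fx=3.7,fy=3.7,interpolation=cv2.INTER_CUBIC)[...,::-1])
E
```

```text
[ 0.4902 -0.2688  0.2583] [ 0.9567 -0.291   0.001  -0.291  -0.9567 -0.0005  0.0011  0.0002 -1.    ] [ 0.403  -0.8777 -2.7241] [ 0.047   0.0724 -0.0393] 0.013909104014562607
side 318 tool-frame [[ 0.0249 -0.0131 -0.0783]
 [ 0.035   0.0022 -0.0767]
 [ 0.0436  0.0117 -0.0747]
 [ 0.0513  0.0177 -0.0623]
 [ 0.0587  0.0207 -0.0273]]
 handle 368 [[-0.09   -0.0062 -0.0918]
 [-0.0686  0.0041 -0.059 ]
 [-0.0459  0.0069 -0.0558]
 [-0.0096  0.0084 -0.0496]
 [ 0.0486  0.0451 -0.0404]] [-0.0028 -0.0556]
top 89 tool-frame [[ 0.0273 -0.0196 -0.0791]
 [ 0.0347 -0.0176 -0.0746]
 [ 0.0416 -0.0162 -0.0671]
 [ 0.0474 -0.014  -0.0372]
 [ 0.056  -0.0076 -0.0295]]Traceback (most recent call last):
  File "<stdin>", line 8, in <module>
    return _quantile_unchecked(
        a, q, axis, out, overwrite_input, method, keepdims, weights)
    return _ureduce(a,
                    func=_quantile_ureduce_func,
    ...<5 lines>...
                    overwrite_input=overwrite_input,
                    method=method)
    r = func(a, **kwargs)
    result = _quantile(arr,
                       quantiles=q,
    ...<2 lines>...
                       out=out,
                       weights=wgt)
    slices_having_nans = np.isnan(arr[-1, ...])
                                  ~~~^^^^^^^^^
IndexError: index -1 is out of bounds for axis 0 with size 0
```

```bash
python3 - <<'E'
from h import *
rx=np.array([np.cos(yaw),np.sin(yaw),0]);M=np.array([.608,-.1067,.1877]);ey=np.array([-rx[1],rx[0],0]);e2=np.cross(ey,A)
to(M+(.022+.075)*A-.0425*e2,frame(-A,-ey),7)
im=np.load("side6.npz")["im"]; cv2.imwrite("pics/c6.png",cv2.resize(im[170:330,200:330],None,fx=3.7,fy=3.7,interpolation=cv2.INTER_CUBIC)[...,::-1])
E
```

```text
t 17.6 pos [ 0.4903 -0.2688  0.2584] q [-40.8759  20.7869  66.2129   0.0167  92.9348  66.0436] 
R [ 0.9567 -0.291   0.0011 -0.291  -0.9567 -0.0005  0.0012  0.0002 -1.    ] rotvec [ 0.0264  0.522  -0.0974] shift(start axes) [-0.0195 -0.1809  0.0079] n 7 per row: turn [ 0.0038  0.0746 -0.0139]
  shift [-0.0028 -0.0258  0.0011]
  shift [-0.0025 -0.0259  0.001 ]
  shift [-0.0022 -0.0259  0.001 ]
  shift [-0.0019 -0.0259  0.0009]
  shift [-0.0016 -0.0259  0.0009]
  shift [-0.0013 -0.026   0.0009]
  shift [-0.001  -0.026   0.0009]
```

Call:
{"method": "move_arm", "body": {
  "plan": "-.0028 -.0258 .0011 .0038 .0746 -.0139 .005; -.0025 -.0259 .001 .0038 .0746 -.0139 .005; -.0022 -.0259 .001 .0038 .0746 -.0139 .005; -.0019 -.0259 .0009 .0038 .0746 -.0139 .005; -.0016 -.0259 .0009 .0038 .0746 -.0139 .005; -.0013 -.026 .0009 .0038 .0746 -.0139 .005; -.001 -.026 .0009 .0038 .0746 -.0139 .005; 0 0 0 0 0 0 .005; 0 0 0 0 0 0 .005"
}}

```text
time_s: 18.73
position: [0.5249, -0.0908, 0.2514]
tool_rot: [[0.849, -0.194, 0.492], [-0.168, -0.981, -0.099], [0.501, 0.001, -0.865]]
ft_force: [1.1, -0.3, -3.9]
grip_width: 0.0141
gripper_force: 108.0
```

```bash
python3 - <<'E'
from h import *
rx=np.array([np.cos(yaw),np.sin(yaw),0]);M=np.array([.608,-.1067,.1877]);ey=np.array([-rx[1],rx[0],0]);e2=np.cross(ey,A)
to(M+(.022+.075)*A-.0425*e2,frame(-A,-ey),1)
ims=[]
for cam in("side","top"):
    im,D=viewer.get_image(cam);P=cloud(cam,D);H=cv2.cvtColor(im,cv2.COLOR_RGB2HSV).astype(int);h,sa=H[...,0],H[...,1]
    L=(P-M)@np.stack([e2,ey,A],1)
    m=(D>0)&(abs(L[...,0])<.04)&(abs(L[...,1])<.04)&(L[...,2]>.08)&(L[...,2]<.2)&(h>20)&(h<35)&(sa>140)
    print(cam,m.sum(),np.percentile(L[m],[2,25,50,75,98],axis=0))
    r0,c0=(140,230) if cam=="side" else (130,270)
    ims.append(cv2.resize(im[r0:r0+90,c0:c0+78],None,fx=5,fy=5,interpolation=cv2.INTER_CUBIC))
cv2.imwrite("pics/c7.png",np.hstack(ims)[...,::-1])
E
```

```text
t 18.725 pos [ 0.5249 -0.0908  0.2514] q [-26.893    4.5464  95.7056   9.9591  50.9993  70.0051] 
R [ 0.8488 -0.1944  0.4916 -0.1676 -0.9809 -0.0986  0.5014  0.0013 -0.8652] rotvec [ 0.0013 -0.0016  0.0005] shift(start axes) [-0.0011 -0.0006  0.0005] n 1 per row: turn [ 0.0013 -0.0016  0.0005]
  shift [-0.0011 -0.0006  0.0005]
side 220 [[-0.0139 -0.0226  0.1239]
 [-0.0025 -0.0187  0.1335]
 [ 0.0059 -0.0137  0.1686]
 [ 0.0136 -0.0041  0.1742]
 [ 0.0196  0.0131  0.1754]]
top 279 [[-0.0163 -0.0156  0.1261]
 [-0.0025 -0.0061  0.161 ]
 [ 0.0075  0.002   0.1725]
 [ 0.0154  0.0105  0.1742]
 [ 0.0201  0.0177  0.1763]]
```

View pics/c7.png

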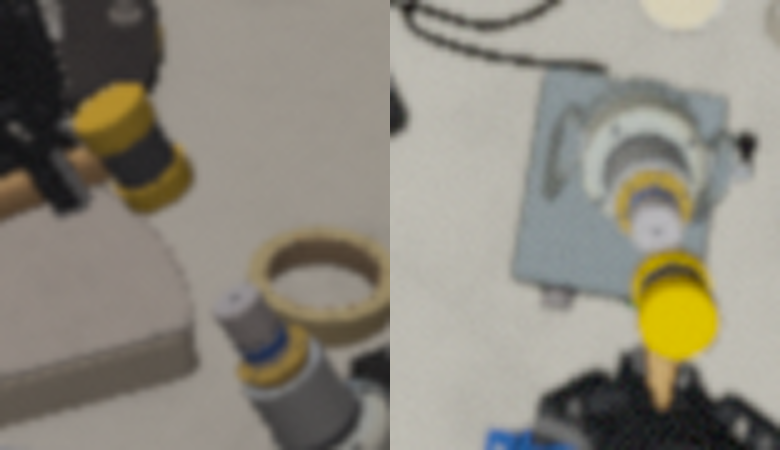

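Call:
{"method": "move_arm", "body": {
  "plan": "-.001 0 .03 0 0 0 .005; 0 0 .025 0 0 0 .005; 0 0 .01 0 0 0 .005; 0 0 0 0 0 0 .005"
}}

```text
time_s: 19.32
position: [0.5562, -0.0972, 0.1948]
tool_rot: [[0.849, -0.195, 0.492], [-0.168, -0.981, -0.099], [0.502, 0.001, -0.865]]
ft_force: [-0.6, -0.0, -3.3]
grip_width: 0.0142
gripper_force: 108.0
```

Call:
{"method": "move_arm", "body": {
  "plan": "0 0 .007 0 0 0 .005; 0 0 .005 0 0 0 .005; 0 0 0 0 0 0 .005"
}}

```text
time_s: 19.7
position: [0.5622, -0.098, 0.185]
tool_rot: [[0.848, -0.194, 0.493], [-0.167, -0.981, -0.099], [0.503, 0.001, -0.864]]
ft_force: [0.1, 1.2, -3.6]
grip_width: 0.0138
gripper_force: 108.2
```

Call:
{"method": "move_arm", "body": {
  "plan": "0 0 -.008 0 0 0 .005; 0 0 .011 0 0 0 .005; 0 0 0 0 0 0 .005"
}}

```text
time_s: 20.08
position: [0.5642, -0.0985, 0.1824]
tool_rot: [[0.847, -0.194, 0.494], [-0.167, -0.981, -0.099], [0.504, 0.001, -0.864]]
ft_force: [-0.3, 0.1, -0.4]
grip_width: 0.0137
gripper_force: 108.4
```

Call:
{"method": "move_arm", "body": {
  "plan": "0 0 -.008 0 0 0 .005; 0 0 .011 0 0 0 .005; 0 0 0 0 0 0 .005; 0 0 -.008 0 0 0 .005; 0 0 .01 0 0 0 .005; 0 0 0 0 0 0 .005"
}}

```text
time_s: 20.82
position: [0.5657, -0.0988, 0.1781]
tool_rot: [[0.848, -0.194, 0.493], [-0.167, -0.981, -0.099], [0.503, 0.002, -0.864]]
ft_force: [-12.9, 0.8, 7.7]
grip_width: 0.014
gripper_force: 111.9
```

Call:
{"method": "move_arm", "body": {
  "plan": "0 0 -.008 0 0 0 .005; 0 0 .01 0 0 0 .005; 0 0 0 0 0 0 .005; 0 0 -.008 0 0 0 .005; 0 0 .01 0 0 0 .005; 0 0 0 0 0 0 .005"
}}

```text
time_s: 21.58
position: [0.5672, -0.0989, 0.1747]
tool_rot: [[0.848, -0.194, 0.493], [-0.167, -0.981, -0.099], [0.502, 0.002, -0.865]]
ft_force: [-24.3, 3.7, 17.8]
grip_width: 0.0144
gripper_force: 117.8
```

Call:
{"method": "move_arm", "body": {
  "plan": "0 0 -.02 0 0 0 .005; 0 0 -.04 0 0 0 .005; 0 0 -.02 0 0 0 .005; 0 0 0 0 0 0 .005"
}}

```text
time_s: 22.08
position: [0.529, -0.0915, 0.2436]
tool_rot: [[0.847, -0.195, 0.494], [-0.167, -0.981, -0.099], [0.504, 0.002, -0.864]]
ft_force: [0.2, 0.9, -3.6]
grip_width: 0.0142
gripper_force: 113.2
```

```bash
cat > look.py <<'E'
from h import *
import sys
rx=np.array([np.cos(yaw),np.sin(yaw),0]);M=np.array([.608,-.1067,.1877]);ey=np.array([-rx[1],rx[0],0]);e2=np.cross(ey,A)
for cam in("side","top"):
    im,D=viewer.get_image(cam);np.savez(cam+sys.argv[1]+".npz",im=im,D=D)
ims=[]
for f in("side5","top5","side"+sys.argv[1],"top"+sys.argv[1]):
    z=np.load(f+".npz");im,D=z["im"],z["D"];cam=f.rstrip("0123456789");P=cloud(cam,D);L=(P-M)@np.stack([e2,ey,A],1);H=cv2.cvtColor(im,cv2.COLOR_RGB2HSV).astype(int);h,sa=H[...,0],H[...,1]
    m=(D>0)&(np.hypot(L[...,0],L[...,1])<.022)&(abs(L[...,2])<.015)&(h>15)&(h<32)&(sa>120)
    k=(D>0)&(np.hypot(L[...,0],L[...,1])<.011)&(L[...,2]>.02)&(L[...,2]<.05)&(sa<60)&(im.min(2)>100)
    print(f,"brass",m.sum(),np.percentile(L[m][:,2],[10,50,90]),"top",k.sum(),np.median(L[k],0) if k.any() else 0)
    if cam=="side":ims.append(cv2.resize(im[185:245,260:312],None,fx=7.5,fy=7.5,interpolation=cv2.INTER_CUBIC))
cv2.imwrite("pics/c"+sys.argv[1]+".png",np.hstack(ims)[...,::-1])
s=env.observe();print(s["time_s"],s["ft_force"],s["position"])
E
python3 look.py 8
```

```text
side5 brass 53 [-0.0011  0.0014  0.003 ] top 30 [-0.0001 -0.0008  0.0428]
top5 brass 29 [-0.0017  0.0005  0.0029] top 31 [0.0009 0.0032 0.0416]
side8 brass 34 [-0.0059 -0.0038 -0.0024] top 26 [-0.0002  0.0004  0.0356]
top8 brass 35 [-0.0078 -0.0053 -0.003 ] top 48 [-0.0003 -0.0002  0.0353]
22.175 [ 1.3146  0.0933 -4.3544] [ 0.5287 -0.0913  0.2419]
```

View pics/c8.png

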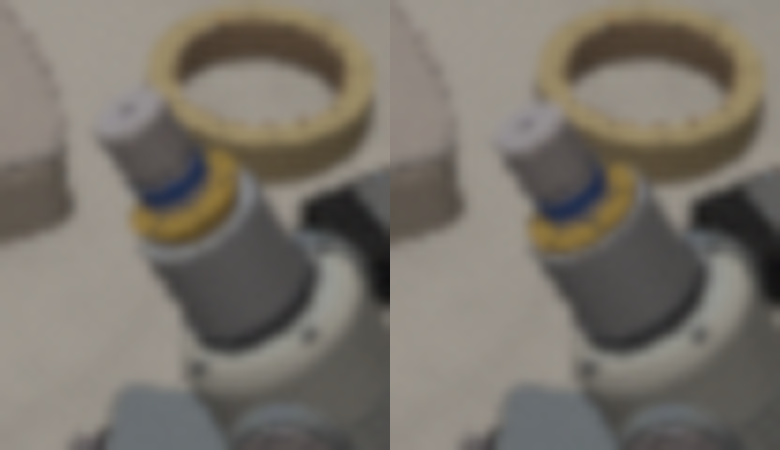

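Call:
{"method": "move_arm", "body": {
  "plan": "0 0 .03 0 0 0 .005; 0 0 .03 0 0 0 .005; 0 0 .012 0 0 0 .005; 0 0 0 0 0 0 .005; 0 0 .0085 0 0 0 .005; 0 0 .001 0 0 0 .005; 0 0 0 0 0 0 .005"
}}

```text
time_s: 23.05
position: [0.5682, -0.0992, 0.1756]
tool_rot: [[0.847, -0.194, 0.495], [-0.166, -0.981, -0.1], [0.505, 0.003, -0.863]]
ft_force: [-18.8, 2.4, 14.8]
grip_width: 0.0138
gripper_force: 117.2
```

Call:
{"method": "move_arm", "body": {
  "plan": "0 0 -.0215 0 0 0 .005; 0 0 -.04 0 0 0 .005; 0 0 -.03 0 0 0 .005; 0 0 0 0 0 0 .005"
}}

```text
time_s: 23.55
position: [0.5238, -0.0905, 0.2547]
tool_rot: [[0.846, -0.195, 0.497], [-0.166, -0.981, -0.101], [0.507, 0.003, -0.862]]
ft_force: [1.2, 0.6, -4.3]
grip_width: 0.0141
gripper_force: 113.3
```

```bash
python3 look.py 9
python3 - <<'E'
from h import *
y=np.radians(-107)
to([.480,-.2685,.10],frame([0,0,-1],[np.cos(y),np.sin(y),0]),8)
E
```

```text
side5 brass 53 [-0.0011  0.0014  0.003 ] top 30 [-0.0001 -0.0008  0.0428]
top5 brass 29 [-0.0017  0.0005  0.0029] top 31 [0.0009 0.0032 0.0416]
side9 brass 33 [-0.0054 -0.0039 -0.0025] top 28 [ 0.0005 -0.0006  0.0361]
top9 brass 34 [-0.008  -0.0049 -0.003 ] top 49 [ 0.001  -0.0002  0.0342]
23.65 [-0.7767 -0.4504 -2.919 ] [ 0.5235 -0.0903  0.2516]
t 23.65 pos [ 0.5235 -0.0903  0.2516] q [-26.9209   4.3569  95.9136  10.0108  50.912   69.9452] 
R [ 0.8482 -0.1944  0.4928 -0.1674 -0.9809 -0.0989  0.5026  0.0014 -0.8645] rotvec [-0.0253 -0.5262  0.099 ] shift(start axes) [-0.0833  0.1831  0.1273] n 8 per row: turn [-0.0032 -0.0658  0.0124]
  shift [-0.0104  0.0229  0.0159]
  shift [-0.0091  0.023   0.0166]
  shift [-0.0077  0.023   0.0172]
  shift [-0.0062  0.023   0.0178]
  shift [-0.0048  0.023   0.0182]
  shift [-0.0033  0.023   0.0185]
  shift [-0.0017  0.023   0.0188]
  shift [-0.0002  0.023   0.0189]
```

Call:
{"method": "move_arm", "body": {
  "plan": "0 .02 -.03 0 0 0 .005; -.0104 .0229 .0159 -.0032 -.0658 .0124 .005; -.0091 .023 .0166 -.0032 -.0658 .0124 .005; -.0077 .023 .0172 -.0032 -.0658 .0124 .005; -.0062 .023 .0178 -.0032 -.0658 .0124 .005; -.0048 .023 .0182 -.0032 -.0658 .0124 .005; -.0033 .023 .0185 -.0032 -.0658 .0124 .005; -.0017 .023 .0188 -.0032 -.0658 .0124 .005; 0 .0 .0189 -.0032 -.0658 .0124 .005; 0 0 0 0 0 0 .005; 0 0 0 0 0 0 .005"
}}

```text
time_s: 25.02
position: [0.4681, -0.2629, 0.1265]
tool_rot: [[0.956, -0.292, 0.001], [-0.292, -0.956, -0.0], [0.001, -0.0, -1.0]]
ft_force: [0.8, -0.0, -3.0]
grip_width: 0.0143
gripper_force: 112.9
```

```bash
python3 - <<'E'
from h import *
y=np.radians(-107)
to([.475,-.2685,-.015],frame([0,0,-1],[np.cos(y),np.sin(y),0]),4)
s=env.observe();p=np.array(s["position"]);R=np.array(s["tool_rot"]).reshape(3,3)
im,D=viewer.get_image("side");P=cloud("side",D);H=cv2.cvtColor(im,cv2.COLOR_RGB2HSV).astype(int);h,sa=H[...,0],H[...,1]
m=(D>0)&(np.linalg.norm(P-(p+[.04,0,.02]),axis=-1)<.1)&(h>20)&(h<35)&(sa>140);L=(P[m]-p)@R;print(m.sum(),np.percentile(L,[2,25,50,75,98],axis=0))
k=L[L[:,2]<-.065];print("top face slope",np.linalg.lstsq(np.c_[k[:,:2],np.ones(len(k))],k[:,2],rcond=None)[0])
E
```

```text
t 25.025 pos [ 0.4681 -0.2629  0.1265] q [-41.9727  24.2203  83.36     0.0216  72.38    64.9858] 
R [ 0.9565 -0.2918  0.0008 -0.2918 -0.9565 -0.0002  0.0008 -0.     -1.    ] rotvec [-0.     -0.0008  0.0006] shift(start axes) [0.0081 0.0033 0.1415] n 4 per row: turn [-0.     -0.0002  0.0002]
  shift [0.002  0.0008 0.0354]
  shift [0.002  0.0008 0.0354]
  shift [0.002  0.0008 0.0354]
  shift [0.002  0.0008 0.0354]
274 [[ 0.0209 -0.0139 -0.0846]
 [ 0.0337  0.0007 -0.0823]
 [ 0.0419  0.0101 -0.0802]
 [ 0.0497  0.0168 -0.0689]
 [ 0.0586  0.0206 -0.0341]]
top face slope [-0.0021  0.1672 -0.0808]
```

Call:
{"method": "move_arm", "body": {
  "plan": ".008 .003 .045 0 0 0 .005; 0 0 .045 0 0 0 .005; 0 0 .03 0 0 0 .005; 0 0 .015 0 0 0 .005; 0 0 .009 0 0 0 .005; 0 0 0 0 0 0 .005; 0 0 0 0 0 0 .005"
}}

```text
time_s: 25.95
position: [0.4752, -0.2687, -0.0164]
tool_rot: [[0.956, -0.292, 0.001], [-0.292, -0.956, -0.001], [0.002, 0.001, -1.0]]
ft_force: [1.0, -0.1, -3.0]
grip_width: 0.014
gripper_force: 113.0
```

Call:
{"method": "move_arm", "body": {
  "plan": "0 0 .003 0 0 0 .005; 0 0 .002 0 0 0 .005; 0 0 0 0 0 0 .005"
}}

```text
time_s: 26.32
position: [0.4755, -0.269, -0.0211]
tool_rot: [[0.956, -0.292, 0.002], [-0.292, -0.956, -0.002], [0.002, 0.001, -1.0]]
ft_force: [3.3, 0.1, 9.2]
grip_width: 0.0136
gripper_force: 114.9
```

Contact with the worktop; release and retreat.

Call:
{"method": "move_arm", "body": {
  "plan": "0 0 -.001 0 0 0 .025; 0 0 0 0 0 0 .05; 0 0 0 0 0 0 .05; 0 0 0 0 0 0 .05; 0 0 -.02 0 0 0 .05; 0 0 -.04 0 0 0 .05; 0 0 -.05 0 0 0 .05; 0 0 -.05 0 0 0 .05; 0 0 0 0 0 0 .05; 0 0 0 0 0 0 .05"
}}

```text
time_s: 27.58
position: [0.4743, -0.2679, 0.1377]
tool_rot: [[0.956, -0.293, -0.001], [-0.293, -0.956, 0.001], [-0.002, -0.0, -1.0]]
ft_force: [-0.7, 0.0, -1.1]
grip_width: 0.0502
gripper_force: 0.0
```

```bash
python3 look.py 10; python3 - <<'E'
from h import *
s=env.observe();print(s["position"],s["grip_width"],s["ft_force"])
a=np.load("side10.npz")["im"];cv2.imwrite("pics/e.png",cv2.resize(a[185:335,180:330],None,fx=4,fy=4,interpolation=cv2.INTER_CUBIC)[...,::-1])
E
```

```text
side5 brass 53 [-0.0011  0.0014  0.003 ] top 30 [-0.0001 -0.0008  0.0428]
top5 brass 29 [-0.0017  0.0005  0.0029] top 31 [0.0009 0.0032 0.0416]
side10 brass 34 [-0.0052 -0.0037 -0.0024] top 30 [-0.0007 -0.0008  0.0358]
top10 brass 32 [-0.0077 -0.0047 -0.0011] top 48 [ 0.0003 -0.0001  0.0351]
27.675 [-0.4021  0.4094 -0.1199] [ 0.4741 -0.2678  0.1371]
[ 0.4741 -0.2678  0.1371] 0.04982731083587449 [-0.4021  0.4094 -0.1199]
```

View pics/e.png

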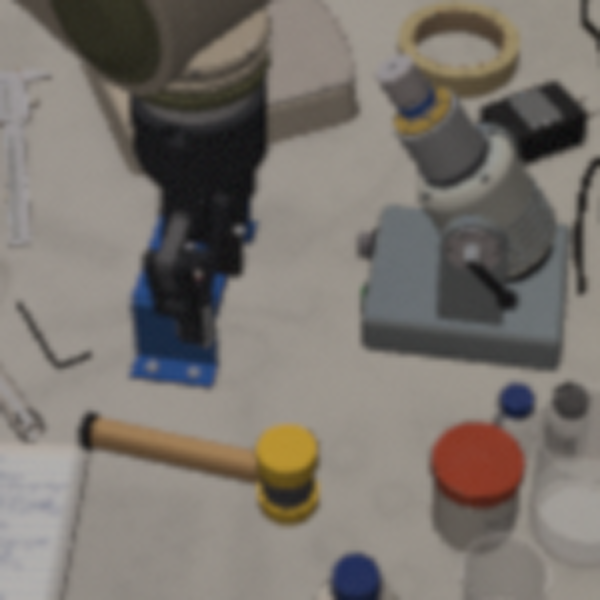

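```bash
python3 -c "
from rig import env
print(env.close_job())"
```

```text
the job is handed in; nothing more can be done
None
```

The job is handed in, with no verdict returned. The blue-ringed arbor is in the collet, the flange looks right down on the nose (about 5 to 6 mm of travel by camera, and no more under a further tap of about 26 N), the mallet stands on the worktop, and the jar and stub arbor look untouched. The real fingertips sat about 35 mm behind the reported TCP, so my first close passed just above the arbor and I corrected for that offset afterwards.

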